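# Seat the raised microplate and start the shaker

### The arm

A 6-joint arm with a two-finger parallel gripper is mounted at the origin on the work surface. World frame = base frame: x ahead of the robot, y to its left, z up, the work surface at z = 0. Lengths are in m, angles in rad, forces in N, time in s.
With the tool pointing down it reaches from about 0.275 to 0.775 m from the base axis. Payload 14.6 kg.
Tool frame: the origin (TCP) lies midway between the tips of the shut fingers; the grasp point (between the pads) lies 19 mm behind it; z points along the fingers, y is the direction in which the jaws open and shut (so a half turn about z gives the same grasp; the last joint's range is limited). The gripper opens to 85 mm and grips with 20 to 120 N. Pads are 22 mm wide; open, the fingers measure 114 mm over their backs; the gripper's body (76 mm by 85 mm) begins 54 mm behind the grasp point. The pads swing forward as they close: fully open they stand 13 mm farther back than shut.
Start: joints at [-1.473, 0.263, -0.048, 1.259, 0, 1.415], TCP at [0.131, -0.508, 0.202] pointing down, gripper open.
Joint ranges: [-2.65, 2.65], [-0.89, 1.7], [-1.18, 1.37], [-2.13, 2.11], [-1.35, 1.29], [-3.14, 3.14]. Speed limits (rad/s): [1.89, 1.89, 2.57, 2.79, 3.14, 3.14].

### API

Orientations are given as [roll, pitch, yaw] about the fixed x, y, z axes, in that order (R = Rz(yaw) Ry(pitch) Rx(roll)).
In Python, from rig import env gives the robot as it stands.
- The arm moves only by the tool move_arm, never from a script. Its argument "deltas" is text: rows parted by semicolons, each of 4 numbers parted by spaces: the shift along the tool's x, y, z in mm, then the turn about the tool's z in degrees. A call has 1 to 20 rows; each row is the pose to reach, as a shift and turn from the pose commanded when the call began, along the tool's axes at that moment; what a row does not reach only later rows make up. A row lasts 1/8 s, in which the tool goes at most 62.5 mm and 10.7 degrees, less where a joint would pass 70% of its speed; a pose out of reach is approached as far as the arm can. A call with a gripper value outside its range is refused whole. "fingers" is the opening, from 0 (shut) to 1 (fully open), set as the call begins (left out, the last holds). The fingers move at their own pace and stop on an object; the grip force is fixed at half the most. Time passes only in rows, so rows that repeat a pose let the fingers close. It gives the time, the measured TCP pose, the force and the opening at its end, in the units of the state.
- env.read_state(): the state, without advancing time (a new reading comes with each control period).
- env.get_image(name): name is "scene" or "top"; returns the picture (420x560x3 uint8, red, green, blue); there is no depth.
- env.calibration(name): a dict with "mtx" (3x3 intrinsics, pixels), "R" (3x3) and "t" (3): a world point X has camera coordinates R X + t. Camera axes: x right, y down, z forward; pixel columns grow to the right and rows downward; lengths in m; the calibration is good to about 2 mm. A picture is of the moment at which its call begins. calibration takes no time and is no camera call.
- env.hand_in(): hands the job in, once; it reports no verdict.
Trained networks look in the newest picture that a camera, given by its name, has taken for a name from the list of things; names that differ only in an ending like _2 or _b are one class to them, and where a whole thing is asked for, a point or a joint stands for the part that bears it (a point fixed in the world has none). Each returns a list of dicts, best first, with "p" (0 to 1); they miss things now and then, are a little off and sometimes report something else, mostly with a low value. They report only what shows in the picture. A call takes as long as a camera call.
- env.recognise(camera, name): "centre" ([x, y, z] in m, in world coordinates, good to about 4 mm: the middle of the surface that is visible of it).
The state is a dict: "t": time; "joint_pos": joint angles; "joint_velocities": joint speeds; "effort": joint torques, N m; "tcp_pos": TCP position; "tool_rot": TCP orientation; "ft_force": force on the tool from outside, world axes, zero at the start; "torque": the same for the moment, N m; "opening": finger opening in m.
Only numpy, scipy, OpenCV 4.12 (cv2) and the standard library are available. Lean on these libraries where they do the work, as an engineer would, in place of code of your own. Each camera call takes 0.05 s, during which the arm holds its last target. There are 200 camera calls.

### The job

One of the four microplates on the shaker is riding high in its nest: with closed fingertips press it gently down until it is fully home, level with the other three. Then press the square start key on the shaker's front panel all the way in and let it come back out. Do not touch the other three plates, do not press the round keys, grasp or lift nothing, leave everything else on the bench where it is, and finish with the arm clear of everything.

Things in the scene. Friction and masses are not known exactly. Their poses are not given: they have to be found in the camera images.
- shaker: White four-place microplate shaker, fixed, 315 (x) by 400 mm (y), deck 115 mm high. Origin on the bench under its middle; x to its back, y to its left seen from the robot. The front panel slopes 16 degrees down towards -x, with a display and a row of four grey keys. Four black nests on the deck centred at x = -28, 77 and y = -74, 74 mm, rims 124 mm high. Place and yaw (to 12 degrees) vary
- raised_plate: The plate that rides 13 to 16 mm high, in any one nest: clear-lidded 24-well plate, 85.5 (x) by 127.8 (y) by 18 mm, like the other three, axes as the shaker's. Origin: centre of its underside. Guided straight down; needs a press of about 3 N to move, stays where it is left, stops firmly when home; more than 40 N would crack it
- raised_plate_top (a point): Centre of the flat top of the raised plate's lid, 18 mm above its underside; 137 mm above the bench when the plate is home, 150 to 153 mm at the start. Pressing anywhere near it will do
- start_key (a joint): The start key, the only square one (24 by 24 mm), third from the left in the row of four seen from the robot. Value: how far it is pressed, 0 (out) to 0.005 m (fully in), along the normal of the sloping panel. It springs back; needs about 1.5 N to start moving and 5 N to be fully in
- start_key_top (a point): Centre of the square start key's top face, 9 mm out from the panel when not pressed; in the shaker's frame at about x = -122, y = -55, z = 114 mm. Its own z axis is the panel normal (leaning 16 degrees to the shaker's -x). It can be pressed straight down
- key_a (a joint): Round grey key, 18 mm across, first from the left, 100 mm from the start key. 0 out, 0.005 m pressed. Not to be pressed
- key_b (a joint): Round grey key, second from the left, 50 mm left of the start key. Not to be pressed
- key_c (a joint): Round grey key, fourth from the left, 50 mm right of the start key. Not to be pressed
- plate_a: One of the three microplates already home in their nests (loose, 85.5 by 127.8 by 18 mm, lid top 137 mm above the bench). Origin: centre of its underside. Not to be touched
- plate_b: One of the three microplates already home in their nests (loose, 85.5 by 127.8 by 18 mm, lid top 137 mm above the bench). Origin: centre of its underside. Not to be touched
- plate_c: One of the three microplates already home in their nests (loose, 85.5 by 127.8 by 18 mm, lid top 137 mm above the bench). Origin: centre of its underside. Not to be touched
- bottle: Amber reagent bottle, 60 mm across, 130 mm high, standing on the bench left of the shaker. Origin: centre of its underside. Leave alone
- beaker: Small glass beaker, 60 mm across, 70 mm high, on the bench right of the shaker. Origin: centre of its underside. Leave alone
- tip_box: Pipette tip box with clear lid, 122 by 82 mm, 74 mm high, on the bench right of the shaker. Origin: centre of its underside. Leave alone
- timer: White bench timer lying flat, 60 by 65 mm, 19 mm high, on the bench left of the shaker. Origin: centre of its underside. Leave alone
- jar: White screw-cap jar, 44 mm across, 60 mm high, on the bench right of the shaker. Origin: centre of its underside. Leave alone

How it is judged:
On the way, in this order (a step that is already met when the one before it is completed fails the run):
1. the raised plate is pressed home in its nest (lid top within 1.5 mm of its home height) (z of raised_plate_top in the frame of shaker below 0.1385 m), for 0.2 s.
2. the square start key is pressed in (at least 3.5 of its 5 mm) (value of joint start_key above 0.0035 m and z of raised_plate_top in the frame of shaker below 0.1385 m), for 0.05 s.
At the end, for the whole second after the job is handed in: The raised plate's lid top is within 1.5 mm of its home height (137 mm above the bench), all four keys are out again (less than 1 mm pressed), the other three plates lie within 6 mm of where they were, and the bottle, beaker, tip box, timer and jar stand upright within 10 mm of where they were (z of raised_plate_top in the frame of shaker below 0.1385 m and value of joint each of start_key, key_a, key_b, key_c below 0.001 m and distance of each of plate_a, plate_b, plate_c from where it was at the start of the episode below 0.006 m and distance of each of bottle, beaker, tip_box, timer, jar from where it was at the start of the episode below 0.01 m and angle between each of bottle, beaker, tip_box, timer, jar's own z axis and vertical below 0.2 rad); the robot touches nothing.
It fails at once if one of the three seated plates is touched (more than 1 N), shifted or lifted (6 mm) (contact force between any of the fingers, the arm and plate_a above 1 N or contact force between any of the fingers, the arm and plate_b above 1 N or contact force between any of the fingers, the arm and plate_c above 1 N or distance of any of plate_a, plate_b, plate_c from where it was at the start of the episode above 0.006 m).
It fails at once if a round key is pressed (2 mm) (value of joint any of key_a, key_b, key_c above 0.002 m).
It fails at once if the start key is pressed (2 mm) before the raised plate is home (value of joint start_key above 0.002 m and not (z of raised_plate_top in the frame of shaker below 0.1385 m)).
It fails at once if the raised plate, a key or the shaker's housing is pressed with more than 40 N (contact force between any of the fingers, the arm and raised_plate above 40 N or contact force between any of the fingers, the arm and shaker above 40 N).
It fails at once if the bottle, beaker, tip box, timer or jar is shifted, lifted (10 mm) or tipped (distance of any of bottle, beaker, tip_box, timer, jar from where it was at the start of the episode above 0.01 m or angle between any of bottle, beaker, tip_box, timer, jar's own z axis and vertical above 0.2 rad).
It also fails if it takes over 48 s, if anything falls off the work surface, if the arm or the gripper's body presses on something with over 40 N, if the wrist force passes 120 N, or if a joint passes its speed limit or range.

## Working session

There is one attempt and no reset: what is moved stays moved. The work goes in short steps, Python scripts to look and compute and a tool call to move; the robot and the scene stay as the last step left them, time stands still between calls to the robot, and variables do not carry over. Pictures are saved under pics/ and viewed, about 8 in all and at most 12, crops included, and the job is handed in when it is done.

Besides the shell and the picture viewer there is one more tool, called after "Request:" as name(argument=value, ...) on one line, values as JSON. move_arm: Moves the arm, as the interface text tells. Its arguments: {"type":"object","properties":{"deltas":{"type":"string"},"fingers":{"type":"number"}},"required":["deltas"]}

```bash
mkdir -p pics; python3 - <<'E'
from rig import env
import cv2
for c in ("scene","top"):
    cv2.imwrite(f"pics/{c}0.png",env.get_image(c)[:,:,::-1])
    for n in ("shaker","raised_plate","raised_plate_top","start_key_top","key_a","plate_a","bottle","beaker","tip_box","timer","jar"):
        print(c,n,[(d["centre"],round(d["p"],2)) for d in env.recognise(c,n)][:4])
s=env.read_state();print(s["t"],s["tcp_pos"],s["tool_rot"],s["ft_force"],s["opening"])
E
```

```text
scene shaker [([0.6091, 0.0576, 0.1145], 0.8)]
scene raised_plate [([0.6672, 0.0278, 0.1545], 0.67), ([0.6649, -0.1236, 0.138], 0.33)]
scene raised_plate_top [([0.6663, 0.026, 0.1502], 0.64)]
scene start_key_top []
scene key_a [([0.6103, 0.0562, 0.1167], 0.75)]
scene plate_a [([0.5595, 0.0252, 0.1395], 0.97), ([0.5606, -0.1226, 0.1383], 0.86), ([0.6678, -0.1231, 0.1365], 0.64)]
scene bottle [([0.4642, -0.1038, 0.1123], 0.7), ([0.5378, 0.425, 0.0904], 0.62)]
scene beaker [([0.6539, -0.4426, 0.0465], 0.78), ([0.6668, 0.0229, 0.1502], 0.17)]
scene tip_box [([0.3589, -0.4694, 0.0725], 0.66), ([0.6655, 0.0262, 0.1502], 0.35)]
scene timer [([0.37, 0.3882, 0.0144], 0.87), ([0.5657, -0.1229, 0.1403], 0.51)]
scene jar [([0.5397, -0.4449, 0.0376], 0.67)]
top shaker [([0.5526, -0.0547, 0.1163], 0.96), ([0.521, 0.4055, 0.0851], 0.33)]
top raised_plate [([0.66, 0.0157, 0.1514], 0.82)]
top raised_plate_top [([0.6572, 0.0189, 0.1515], 0.95)]
top start_key_top [([0.4652, -0.1123, 0.1117], 0.38)]
top key_a []
top plate_a [([0.6568, -0.1301, 0.1374], 0.77), ([0.5538, -0.1306, 0.1367], 0.76), ([0.555, 0.0186, 0.1394], 0.59)]
top bottle [([0.5181, 0.4063, 0.0867], 0.56)]
top beaker [([0.6586, -0.463, 0.0394], 0.96)]
top tip_box [([0.3461, -0.4838, 0.075], 0.57)]
top timer [([0.3675, 0.3807, 0.014], 0.9)]
top jar [([0.5374, -0.4525, 0.0565], 0.62)]
1.2 [ 0.13130478 -0.50832103  0.20210021] [ 3.14155483e+00 -1.82157506e-05  2.52755122e-01] [-0.51266287 -0.72047893 -0.2873829 ] 0.08535916845052309
```

View pics/scene0.png

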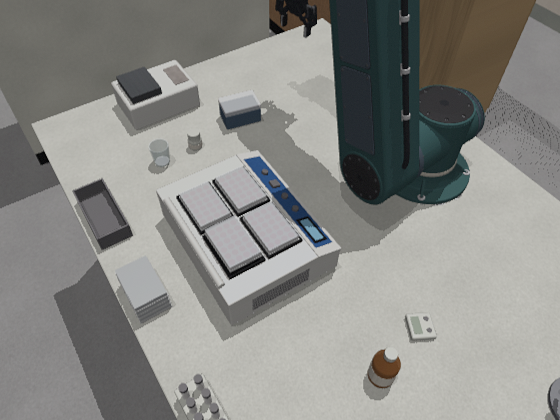

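View pics/top0.png

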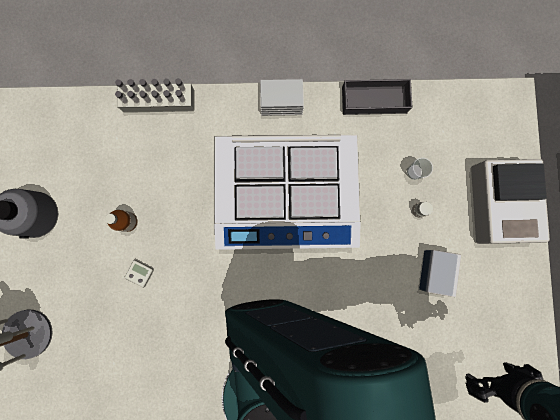

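The scene picture shows the shaker nearly square to the world, with the nests around (205-270, 190-245). In the top picture the start key is at about (308,236), and the round keys are at 271, 290 and 326. I'll take crops to check which plate is raised and refine the pixels.

```bash
cat >h.py <<'E'
from rig import env
import numpy as np
def ray(c,uv,z):
    k=env.calibration(c);R=np.array(k["R"]);t=np.array(k["t"]).ravel();K=np.array(k["mtx"])
    d=R.T@np.linalg.solve(K,[uv[0],uv[1],1]);o=-R.T@t
    return o+d*(z-o[2])/d[2]
def proj(c,X):
    k=env.calibration(c);p=np.array(k["mtx"])@(np.array(k["R"])@np.array(X)+np.array(k["t"]).ravel());return p[:2]/p[2]
E
python3 - <<'E'
import cv2,numpy as np
from h import *
a=cv2.imread("pics/top0.png")[125:260,205:365];b=cv2.imread("pics/scene0.png")[145:315,150:350]
cv2.imwrite("pics/c1.png",cv2.resize(a,None,fx=5,fy=4.4 if 0 else 4.4,interpolation=3)[:600]);cv2.imwrite("pics/c2.png",cv2.resize(b,None,fx=3.5,fy=3.5,interpolation=3))
print(ray("top",(308,236),.114),proj("scene",ray("top",(308,236),.114)))
for i in((.657,.019,.151),(.657,-.13,.137),(.554,.019,.137),(.554,-.13,.137)):print(proj("top",i),proj("scene",i))
E
```

```text
[ 0.46265906 -0.11003981  0.114     ] [274.34221283 181.47324927]
[258.77879786 164.09417614] [234.55004839 239.07148828]
[313.83299157 163.98988842] [205.52499512 201.3801775 ]
[259.74699464 202.90097021] [271.50322178 223.7258095 ]
[315.05805754 201.63117422] [240.68560444 184.8935862 ]
```

View pics/c1.png

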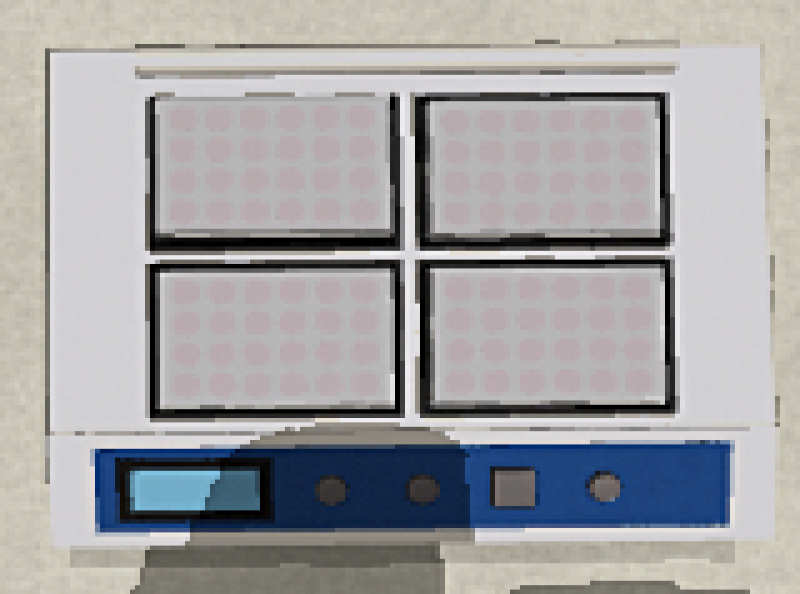

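View pics/c2.png

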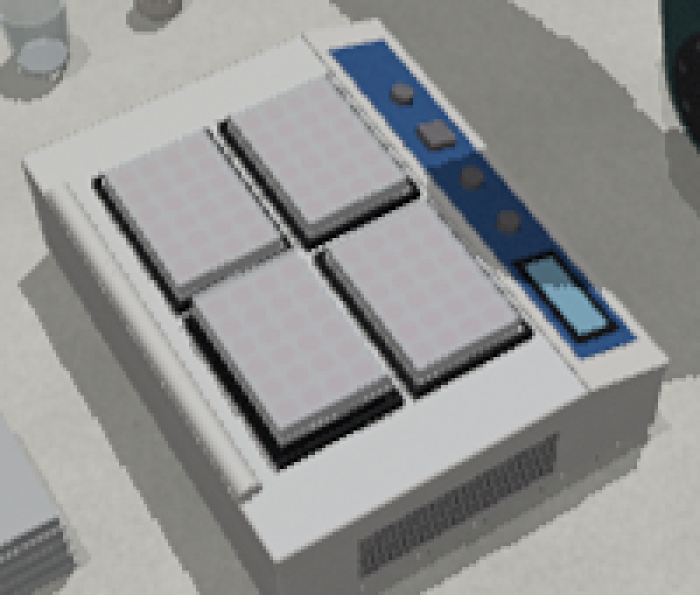

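Both views agree that the raised plate is the back-left one, centred near (0.660, 0.019). The start key is near (0.463, -0.110) and the shaker yaw is about 0. I'll close the fingers and fly above the plate.

Request:
move_arm(deltas="0 0 -40 0; 40 -24 -50 1; 90 -53 -50 2; 140 -82 -50 4; 190 -111 -50 5; 240 -141 -50 6; 290 -170 -50 7; 340 -200 -50 8; 390 -229 -50 9; 440 -258 -50 10; 490 -287 -50 11; 540 -317 -50 13; 590 -346 -50 14; 625 -367 -50 14.5; 644 -378 -50 14.5; 644 -378 -30 14.5; 644 -378 -10 14.5; 644 -378 0 14.5; 644 -378 0 14.5", fingers=0)

```text
t: 3.58
tcp_pos: [0.6601, 0.0187, 0.2018]
tool_rot: [-3.141, 0.001, -0.0]
ft_force: [0.1, -0.3, 0.5]
opening: 0.0002
```

Request:
move_arm(deltas="0 0 20; 0 0 38; 0 0 44; 0 0 46; 0 0 48; 0 0 50; 0 0 52; 0 0 54; 0 0 56; 0 0 58; 0 0 58")

```text
schema error: expected 4 numbers
```

```bash
python3 - <<'E'
from h import *
import cv2
a=env.get_image("scene")[:,:,::-1][145:315,150:350]
cv2.imwrite("pics/c3.png",cv2.resize(a,None,fx=3.5,fy=3.5,interpolation=3))
E
```

```text
(no output)
```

View pics/c3.png

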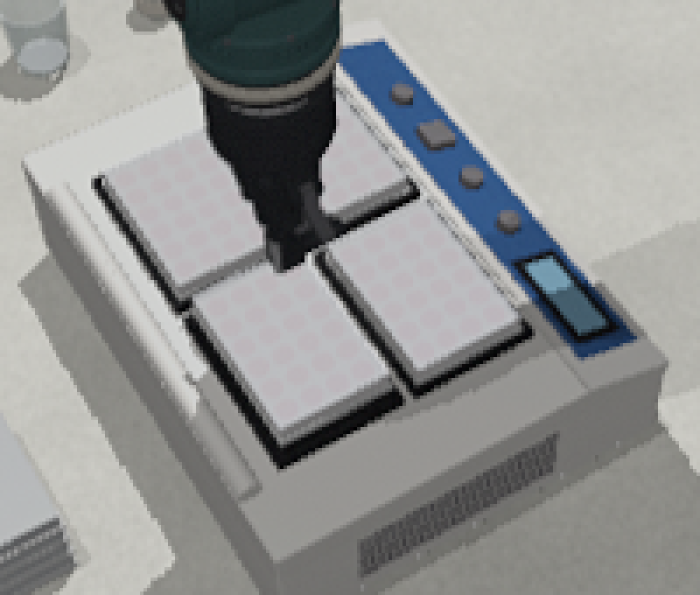

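The move was refused because the rows lacked the turn column. The picture shows the fingertips at crop (285,265), 5 cm above the lid, and straight down from there is the middle of the raised plate. I'll go down with the row format fixed.

Request:
move_arm(deltas="0 0 20 0; 0 0 38 0; 0 0 44 0; 0 0 46 0; 0 0 48 0; 0 0 50 0; 0 0 52 0; 0 0 54 0; 0 0 56 0; 0 0 58 0; 0 0 58 0")

```text
t: 5.0
tcp_pos: [0.6602, 0.0187, 0.1439]
tool_rot: [-3.142, 0.0, -0.0]
ft_force: [0.1, -0.4, 0.1]
opening: 0.0002
```

Request:
move_arm(deltas="0 0 1 0; 0 0 2 0; 0 0 3 0; 0 0 4 0; 0 0 4.5 0; 0 0 5 0; 0 0 5.5 0; 0 0 5.5 0")

```text
t: 6.0
tcp_pos: [0.6603, 0.0188, 0.1385]
tool_rot: [-3.142, 0.0, -0.0]
ft_force: [-0.5, 0.1, -0.2]
opening: -0.0001
```

Request:
move_arm(deltas="0 0 0.5 0; 0 0 1 0; 0 0 1.5 0; 0 0 1.5 0")

```text
t: 6.5
tcp_pos: [0.6603, 0.0187, 0.137]
tool_rot: [3.142, 0.0, -0.0]
ft_force: [-0.1, 0.5, -0.3]
opening: -0.0003
```

```bash
python3 - <<'E'
from h import *
import cv2
a=env.get_image("scene")[:,:,::-1][145:315,150:350]
cv2.imwrite("pics/c4.png",cv2.resize(a,None,fx=3.5,fy=3.5,interpolation=3))
print(env.read_state()["ft_force"],env.read_state()["tcp_pos"])
E
```

```text
[ 0.60622642  0.33181032 -0.87829927] [0.6603104  0.01874044 0.13708379]
```

View pics/c4.png

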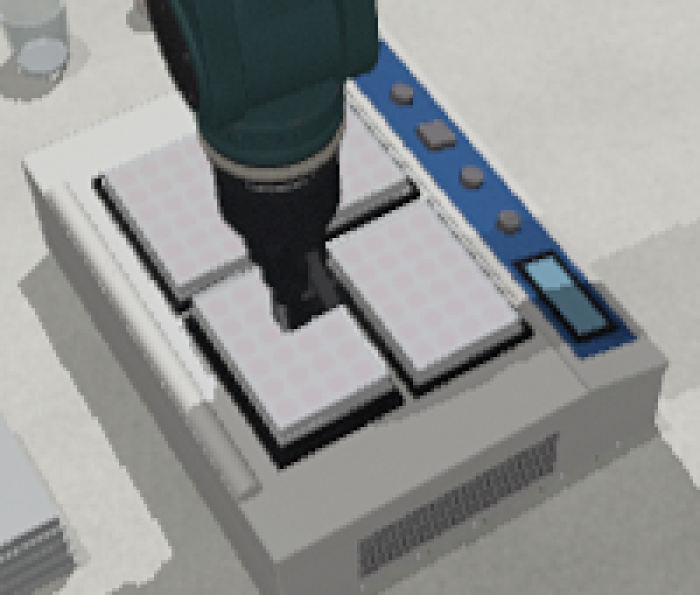

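The picture shows the fingertips at crop (290,328) over the plate. The plate still looks high and the force reads nil, so I'll compare the projected TCP with the visible tip.

```bash
python3 - <<'E'
from h import *
import cv2
s=env.read_state()
for z in (.137,.145,.152,.16):
  p=proj("scene",[.6603,.0187,z]);print(z,p,(p-[150,145])*3.5,proj("top",[.6603,.0187,z]))
im=env.get_image("top");cv2.imwrite("pics/t5.png",cv2.resize(im[:,:,::-1][115:265,200:370],None,fx=4,fy=4,interpolation=3))
for c in("scene","top"):
  print(c,[(d["centre"],d["p"]) for n in("raised_plate_top","plate_a") for d in env.recognise(c,n)])
print(s)
E
```

```text
0.137 [233.61915476 242.97810282] [292.66704165 342.92335988] [259.08290292 163.98604914]
0.145 [233.41835947 241.05749377] [291.96425816 336.20122821] [258.96006701 163.35680176]
0.152 [233.24087446 239.35984771] [291.34306062 330.25946699] [258.85106495 162.79842061]
0.16 [233.03595762 237.39981586] [290.62585165 323.3993555 ] [258.72471531 162.15117362]
scene [([0.6757, 0.0384, 0.1489], 0.75), ([0.6768, -0.1313, 0.136], 0.96), ([0.5589, 0.0263, 0.1437], 0.89), ([0.538, -0.0839, 0.1348], 0.7)]
top [([0.65, -0.0426, 0.1487], 0.66), ([0.6549, -0.1267, 0.139], 0.89), ([0.5556, -0.1252, 0.1358], 0.63)]
{'t': 6.55, 'joint_pos': array([-9.48728875e-02,  5.21233306e-01,  1.88605584e-01,  1.23813137e+00,
        2.47413234e-05,  3.04702421e+00]), 'joint_velocities': array([-0.00048022, -0.00098228,  0.00101259, -0.00010799, -0.00027778,
        0.00068158]), 'effort': array([-2.33988882e-03, -8.66346574e+01,  3.82811880e+01, -1.14785047e-02,
        3.20014283e-05,  9.55484438e-06]), 'tcp_pos': array([0.6603104 , 0.01874044, 0.13708379]), 'tool_rot': array([-3.14157154e+00, -3.94033788e-05, -3.04443362e-04]), 'ft_force': array([ 0.60622642,  0.33181032, -0.87829927]), 'torque': array([0.0927987 , 0.04263405, 0.02232522]), 'opening': 0.00010547501091160512}
```

View pics/t5.png

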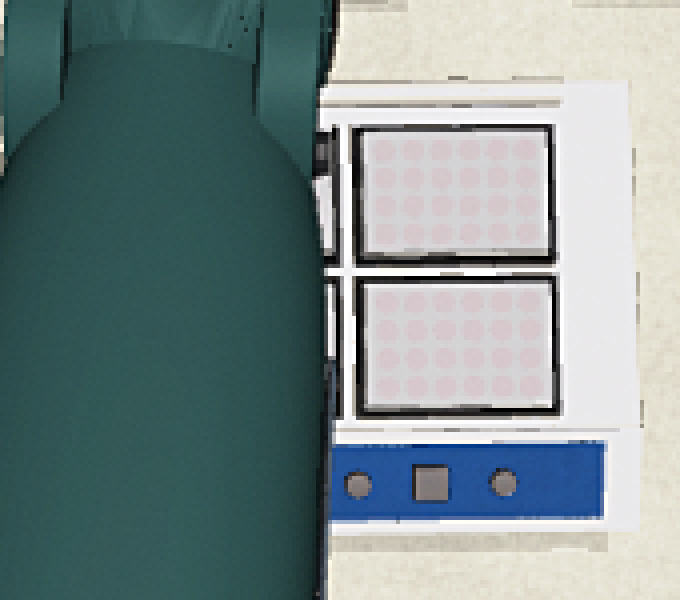

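The plate hasn't moved. In both pictures the visible tip sits about 15 px above the projected TCP, so the real tips seem to be 15-20 mm higher than reported. With no contact yet, at least 13 mm of descent is safe. I'll continue by feel.

Request:
move_arm(deltas="0 0 1 0; 0 0 2 0; 0 0 3 0; 0 0 4 0; 0 0 5 0; 0 0 6 0; 0 0 6 0")

```text
t: 7.68
tcp_pos: [0.6603, 0.0187, 0.131]
tool_rot: [-3.142, 0.0, -0.0]
ft_force: [1.1, -0.1, -0.2]
opening: 0.0
```

Request:
move_arm(deltas="0 0 1 0; 0 0 2 0; 0 0 3 0; 0 0 4 0; 0 0 5 0; 0 0 5 0")

```text
t: 8.43
tcp_pos: [0.6603, 0.0187, 0.126]
tool_rot: [3.142, 0.0, -0.0]
ft_force: [-0.7, -0.1, -0.1]
opening: -0.0001
```

```bash
python3 - <<'E'
from h import *
import cv2
a=env.get_image("scene")[:,:,::-1][145:315,150:350]
cv2.imwrite("pics/c6.png",cv2.resize(a,None,fx=3.5,fy=3.5,interpolation=3))
print(env.read_state()["ft_force"],env.read_state()["tcp_pos"],env.read_state()["effort"])
E
```

```text
[-0.37192651 -1.22921059  0.52850533] [0.66028574 0.01874149 0.12607208] [-1.71118310e-03 -8.66994953e+01  3.80206776e+01 -2.36472505e-02
  1.69289206e-04  2.92216282e-05]
```

View pics/c6.png

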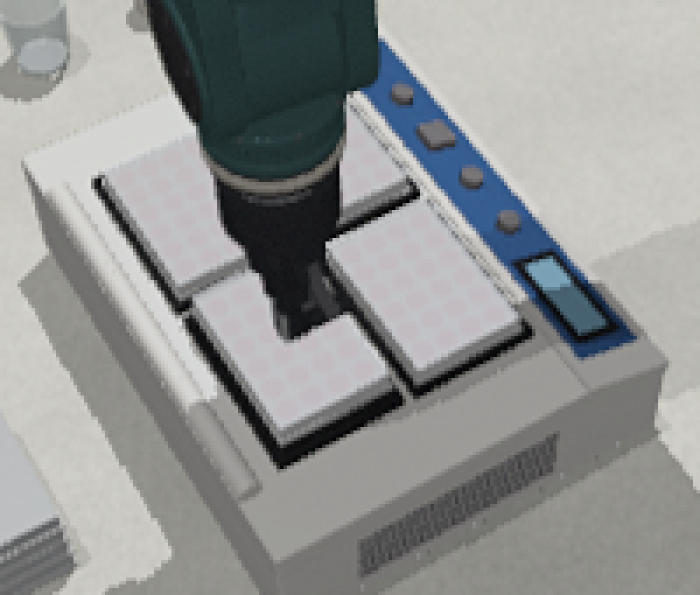

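The plate is still untouched, with the tips now at crop (290,340). I'll keep going.

Request:
move_arm(deltas="0 0 1 0; 0 0 2 0; 0 0 3 0; 0 0 4 0; 0 0 4 0")

```text
t: 9.1
tcp_pos: [0.6603, 0.0187, 0.122]
tool_rot: [-3.142, 0.0, -0.0]
ft_force: [-0.8, -0.4, -0.5]
opening: 0.0001
```

```bash
python3 - <<'E'
from h import *
import cv2
a=env.get_image("scene")[:,:,::-1]
o=cv2.imread("pics/scene0.png")
r=np.hstack([x[185:285,195:275] for x in (o,a)])
cv2.imwrite("pics/c7.png",cv2.resize(r,None,fx=5,fy=5,interpolation=3))
print((proj("scene",[.6603,.0187,.122])-[195,185])*5)
for d in((.011,.015),(-.011,.015),(.011,-.015),(-.011,-.015)):
  print(d,[((proj("scene",[.6603+d[0],.0187+d[1],z])-[195,185])*5).round() for z in(.122,.137,.152)])
E
```

```text
[194.94942322 307.62069103]
(0.011, 0.015) [array([191., 340.]), array([189., 323.]), array([187., 305.])]
(-0.011, 0.015) [array([231., 319.]), array([229., 302.]), array([228., 284.])]
(0.011, -0.015) [array([160., 296.]), array([157., 278.]), array([155., 260.])]
(-0.011, -0.015) [array([199., 276.]), array([197., 258.]), array([196., 240.])]
```

View pics/c7.png

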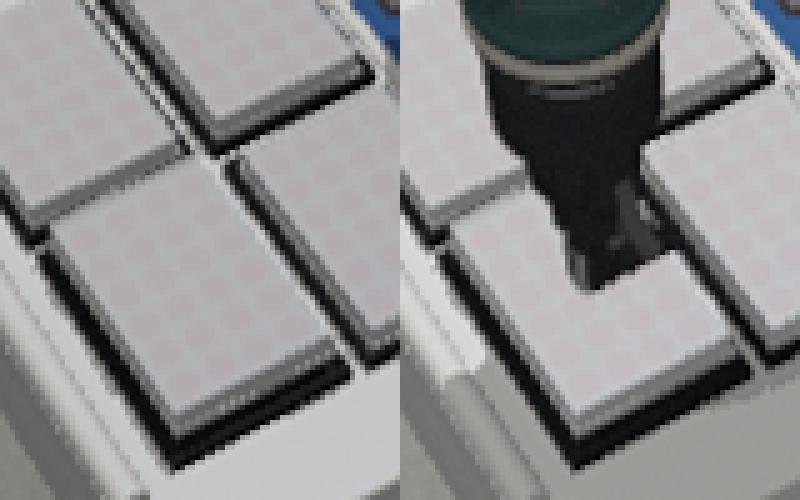

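The tip corner shows at crop (590,290), which fits a tip height of roughly 0.155-0.165 m. The plate is unmoved, so I keep descending by feel.

Request:
move_arm(deltas="0 0 1.5 0; 0 0 3 0; 0 0 4.5 0; 0 0 6 0; 0 0 6 0")

```text
t: 9.78
tcp_pos: [0.6603, 0.0188, 0.1159]
tool_rot: [-3.142, 0.0, -0.0]
ft_force: [0.1, -1.1, -0.4]
opening: -0.0004
```

Request:
move_arm(deltas="0 0 1.5 0; 0 0 3 0; 0 0 4 0; 0 0 5 0; 0 0 5 0")

```text
t: 10.4
tcp_pos: [0.6603, 0.0187, 0.1109]
tool_rot: [3.142, 0.0, -0.0]
ft_force: [0.6, -0.8, 0.4]
opening: 0.0001
```

```bash
python3 - <<'E'
from h import *
import cv2
a=env.get_image("scene")[:,:,::-1]
o=cv2.imread("pics/scene0.png")
cv2.imwrite("pics/raw8.png",a)
r=np.hstack([x[185:285,195:275] for x in (o,a)])
cv2.imwrite("pics/c8.png",cv2.resize(r,None,fx=5,fy=5,interpolation=3))
s=env.read_state();print(s["ft_force"],s["effort"][:3])
E
```

```text
[-0.47747424  0.41301828 -0.13077693] [ 1.61864556e-02 -8.66581464e+01  3.74196661e+01]
```

View pics/c8.png

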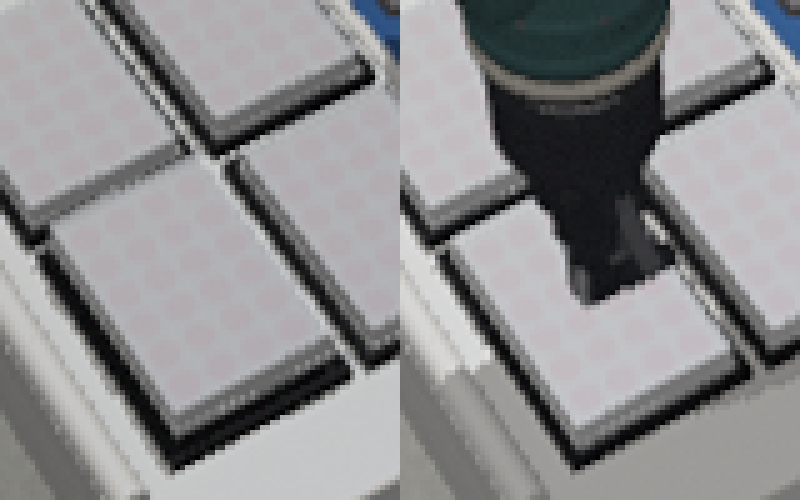

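The plate has moved: the black gap under its near corner shrank from about 33 to 17 px. It yields with almost no resting force. I'll measure the remaining gap by texture matching.

```bash
cat >>h.py <<'E'
import cv2
def corner_drop(im):
    # lid near corner: gradient-template shift of lower half of lid between start and now, in mm of height
    g=lambda x:cv2.Laplacian(cv2.GaussianBlur(cv2.cvtColor(x,cv2.COLOR_BGR2GRAY).astype(np.float32),(0,0),.8),cv2.CV_32F)
    o=g(cv2.imread("pics/scene0.png"));n=g(im)
    out=[]
    for (x0,y0,x1,y1) in ((222,258,258,272),(208,240,228,268)):
        t=o[y0:y1,x0:x1];w=n[y0-3:y1+8,x0-3:x1+4]
        m=cv2.matchTemplate(w,t,cv2.TM_CCOEFF_NORMED);_,v,_,p=cv2.minMaxLoc(m)
        j,i=p[1],p[0];d=0
        if 0<j<m.shape[0]-1:
            a,b,c=m[j-1,i],m[j,i],m[j+1,i];d=.5*(a-c)/(a-2*b+c)
        out.append((i-3,round(float(j-3+d),2),round(v,2)))
    return out
E
python3 - <<'E'
from h import *
im=cv2.imread("pics/raw8.png");print(corner_drop(im))
print("px/mm",(proj("scene",[.7,.08,.137])-proj("scene",[.7,.08,.152]))/15)
o=cv2.imread("pics/scene0.png")
for x in(225,229,233,240,250):
  print(x,o[258:284,x].mean(1).astype(int),"\n  ",im[258:284,x].mean(1).astype(int))
print("seated back-right:",o[220:240,200].mean(1).astype(int),"\n seated fl",o[245:262,268].mean(1).astype(int))
E
```

```text
[(-1, -0.65, 0.4), (-2, -2.26, 0.72)]
px/mm [0.02748613 0.23231624]
225 [180 179 166 135 106 116 119  82  31   9  15  14  11  20  58 102 132 147
 185 202 199 198 198 197 197 194] 
   [191 192 194 195 192 172 131 130 132  92  36  13  11  26  66 118 151 159
 156 155 154 155 155 155 154 153]
229 [176 178 176 175 175 177 179 180 168 139 110 119 120  83  33  13  16  16
  23  31  44  90 175 199 197 197] 
   [191 191 192 194 196 192 192 192 194 195 193 173 134 129 131  95  39  19
  17  26  54 109 145 155 154 154]
233 [179 177 175 175 175 175 179 167 129 100 100 111  94  41   7  11  26  28
   9  49 175 202 197 197 197 197] 
   [195 195 195 194 192 191 192 192 192 197 184 142 110 115 116  95  50  14
   9  62 138 158 155 155 154 154]
240 [175 175 177 182 150 103 100 109 113  76   9  12  27  29  11  52 170 200
 198 197 197 197 197 197 197 197] 
   [193 191 191 191 192 195 183 146 117 112 126 106  50  12   8  67 135 156
 156 155 155 154 155 154 154 155]
250 [104 102 111  90  42  14  12  25  27  11  34 174 202 198 197 197 197 197
 197 197 198 197 197 197 197 197] 
   [197 184 142 113 117 118  95  47  12  11  49 134 158 155 155 154 155 155
 154 154 155 155 155 154 154 154]
seated back-right: [176 175 175 179 179 168 140 112 119 101  46  26  26  22  68 131 184 200
 198 198] 
 seated fl [175 178 178 177 159 118  99 112 108  75  45  33  25  49 125 183 198]
```

The drop so far is about 10-12 mm. From here I'll go in 1 mm steps.

Request:
move_arm(deltas="0 0 0.5 0; 0 0 1 0; 0 0 1 0")

```text
t: 10.82
tcp_pos: [0.6603, 0.0187, 0.1101]
tool_rot: [-3.142, -0.0, -0.0]
ft_force: [-0.3, 0.1, 2.1]
opening: -0.0001
```

Request:
move_arm(deltas="0 0 0.3 0; 0 0 0.5 0; 0 0 0.5 0")

```text
t: 11.2
tcp_pos: [0.6603, 0.0187, 0.1096]
tool_rot: [-3.142, 0.0, -0.0]
ft_force: [-0.4, 0.4, 3.3]
opening: 0.0002
```

Request:
move_arm(deltas="0 0 0.3 0; 0 0 0.5 0; 0 0 0.5 0")

```text
t: 11.58
tcp_pos: [0.6603, 0.0187, 0.109]
tool_rot: [3.142, 0.0, -0.0]
ft_force: [0.1, 0.6, 3.6]
opening: 0.0004
```

Request:
move_arm(deltas="0 0 0.4 0; 0 0 0.8 0; 0 0 0.8 0")

```text
t: 11.95
tcp_pos: [0.6603, 0.0187, 0.1082]
tool_rot: [-3.142, -0.0, -0.0]
ft_force: [-0.8, -0.4, 2.6]
opening: -0.0002
```

```bash
python3 - <<'E'
from h import *
im=env.get_image("scene")[:,:,::-1].copy();cv2.imwrite("pics/raw9.png",im)
for x in(225,229,233,240,250):print(x,im[258:284,x].mean(1).astype(int))
E
```

```text
225 [192 192 194 197 197 174 131 115 119  92  35  11  13  27  67 117 151 159
 156 155 155 154 155 155 154 153]
229 [191 191 191 192 194 194 193 192 193 196 197 176 134 126 135 105  44  17
  15  27  52 109 146 155 154 155]
233 [195 195 195 195 193 191 191 192 192 194 199 167 117 115 125 106  54  13
   9  63 138 158 155 154 154 155]
240 [194 192 192 192 191 194 197 184 142 110 133 130  81  19   8  64 135 157
 155 154 155 155 154 154 154 155]
250 [196 199 167 115 115 120 101  49  15  10  50 135 158 155 154 154 153 154
 155 154 154 154 155 154 155 155]
```

Request:
move_arm(deltas="0 0 0.5 0; 0 0 1 0; 0 0 1 0")

```text
t: 12.38
tcp_pos: [0.6604, 0.0187, 0.1079]
tool_rot: [3.141, -0.001, -0.0]
ft_force: [-2.9, 0.8, 8.3]
opening: 0.0002
```

Request:
move_arm(deltas="0 0 0.4 0; 0 0 0.4 0; 0 0 0.4 0")

```text
t: 12.75
tcp_pos: [0.6604, 0.0187, 0.1078]
tool_rot: [3.141, -0.001, -0.0]
ft_force: [-3.7, -0.7, 13.2]
opening: 0.0
```

The stop is firm (13 N, no further travel), so the plate is home at reported z ≈ 0.1079. The true tips are therefore about 29 mm above the reported TCP. I'll lift and move over the start key.

Request:
move_arm(deltas="0 0 -10 0; 0 0 -40 0; 0 0 -75 0; -30 20 -75 0; -80 52 -75 0; -130 85 -75 0; -180 117 -70 0; -198 129 -60 0; -198 129 -45 0; -198 129 -30 0; -198 129 -30 0; -198 129 -30 0")

```text
t: 14.25
tcp_pos: [0.4625, -0.1103, 0.1375]
tool_rot: [3.141, -0.0, -0.0]
ft_force: [0.1, 0.4, -0.1]
opening: 0.0001
```

```bash
python3 - <<'E'
from h import *
from scipy.optimize import least_squares
o=cv2.imread("pics/scene0.png")
r=least_squares(lambda X:np.r_[proj("top",X)-[307.8,235.7],proj("scene",X)-[274.9,183.3]],[.46,-.11,.114]);print(r.x,r.fun)
a=env.get_image("scene")[:,:,::-1];b=env.get_image("top")[:,:,::-1]
f=lambda x:cv2.resize(x,None,fx=5,fy=5,interpolation=3)
cv2.imwrite("pics/c10.png",np.hstack([f(a[150:260,215:295]),f(b[150:260,265:345])]))
s=env.read_state();print(s["t"],s["tcp_pos"],s["ft_force"])
p=s["tcp_pos"]+[0,0,.029];print((proj("scene",p)-[215,150])*5,(proj("top",p)-[265,150])*5+[400,0])
for c in("scene","top"):print(c,[(d["centre"],d["p"]) for n in("start_key_top","raised_plate_top") for d in env.recognise(c,n)])
E
```

```text
[ 0.46270482 -0.10928951  0.10756085] [-0.26571123  0.36044739 -0.43472363 -0.05164967]
14.35 [ 0.46265966 -0.1102824   0.13749971] [ 0.06044     0.16032145 -0.04422334]
[297.03360745  89.86864901] [623.76046628 426.9458212 ]
scene [([0.6684, 0.0232, 0.1358], 0.77)]
top [([0.6582, 0.0167, 0.1372], 0.68)]
```

View pics/c10.png

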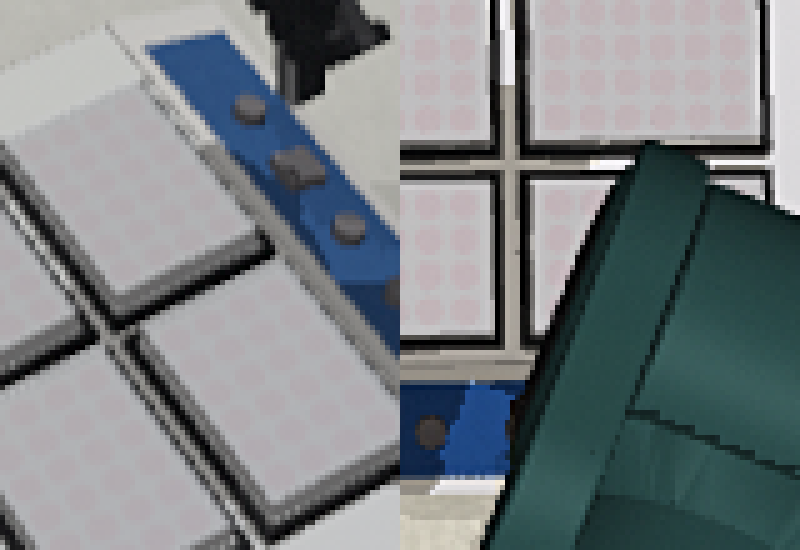

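Left crop: the fingertips are at (297,105) directly above the square key at (300,168), matching the projected TCP with the 29 mm offset. The networks now put the plate top at 0.136-0.137, so it is home. I'll descend to just above the key.

Request:
move_arm(deltas="0 0 15 0; 0 0 30 0; 0 0 40 0; 0 0 44 0; 0 0 46 0; 0 0 47 0; 0 0 47 0")

```text
t: 15.42
tcp_pos: [0.4624, -0.1102, 0.0901]
tool_rot: [3.141, -0.0, -0.0]
ft_force: [-0.1, -0.5, 0.6]
opening: 0.0001
```

Request:
move_arm(deltas="0 0 1 0; 0 0 2 0; 0 0 2 0")

```text
t: 15.8
tcp_pos: [0.4622, -0.1102, 0.0878]
tool_rot: [-3.142, 0.0, -0.0]
ft_force: [-0.1, 0.2, -0.2]
opening: 0.0
```

Request:
move_arm(deltas="0 0 1 0; 0 0 1.5 0; 0 0 1.5 0")

```text
t: 16.18
tcp_pos: [0.4624, -0.1102, 0.0864]
tool_rot: [3.142, -0.0, -0.0]
ft_force: [0.3, 0.2, 1.4]
opening: 0.0004
```

Contact is starting.

Request:
move_arm(deltas="0 0 1 0; 0 0 2 0; 0 0 2 0")

```text
t: 16.55
tcp_pos: [0.4625, -0.1103, 0.0844]
tool_rot: [3.141, -0.0, -0.0]
ft_force: [1.4, -0.1, 3.6]
opening: -0.0002
```

Request:
move_arm(deltas="0 0 0.7 0; 0 0 1.5 0; 0 0 1.5 0")

```text
t: 16.92
tcp_pos: [0.4624, -0.1103, 0.0829]
tool_rot: [3.141, -0.0, -0.0]
ft_force: [2.4, -0.0, 4.5]
opening: -0.0001
```

Request:
move_arm(deltas="0 0 0.7 0; 0 0 1.2 0; 0 0 1.2 0")

```text
t: 17.3
tcp_pos: [0.4624, -0.1103, 0.0817]
tool_rot: [3.141, -0.0, -0.0]
ft_force: [1.6, 0.1, 5.5]
opening: -0.0002
```

Request:
move_arm(deltas="0 0 0.4 0; 0 0 0.8 0; 0 0 0.8 0")

```text
t: 17.68
tcp_pos: [0.4626, -0.1103, 0.0812]
tool_rot: [3.141, -0.001, -0.0]
ft_force: [1.3, 0.6, 9.3]
opening: -0.0001
```

Request:
move_arm(deltas="0 0 0.5 0; 0 0 0.5 0; 0 0 0.5 0")

```text
t: 18.05
tcp_pos: [0.4627, -0.1103, 0.081]
tool_rot: [3.141, -0.001, -0.0]
ft_force: [0.9, 0.3, 16.2]
opening: -0.0001
```

The key is firmly at its stop: about 5.3 mm of travel from contact, and 16 N. I'll retract straight up, then back clear toward the robot's side.

Request:
move_arm(deltas="0 0 -3 0; 0 0 -15 0; 0 0 -50 0; 0 0 -100 0; 0 0 -150 0; -30 20 -170 0; -60 60 -170 0; -80 100 -170 0; -80 100 -170 0; -80 100 -170 0")

```text
t: 19.3
tcp_pos: [0.3821, -0.2098, 0.2505]
tool_rot: [-3.141, 0.0, -0.001]
ft_force: [-0.2, 0.7, -0.8]
opening: -0.0
```

```bash
python3 - <<'E'
from h import *
a=env.get_image("scene")[:,:,::-1]
f=lambda x:cv2.resize(x,None,fx=1.7,fy=1.7,interpolation=3)
cv2.imwrite("pics/c11.png",cv2.resize(a[145:315,150:350],None,fx=3.5,fy=3.5,interpolation=3))
s=env.read_state();print(s["t"],s["tcp_pos"],s["ft_force"])
for n in("raised_plate_top","plate_a","beaker","jar","tip_box","bottle","timer"):print(n,[(d["centre"],d["p"]) for d in env.recognise("scene",n)])
E
```

```text
19.35 [ 0.38231432 -0.20949117  0.25045722] [-0.53622192 -0.19779884  0.66226753]
raised_plate_top [([0.6668, 0.0249, 0.1336], 0.89), ([0.4644, -0.1057, 0.1167], 0.26)]
plate_a [([0.5639, -0.1236, 0.1367], 0.7), ([0.5585, 0.0272, 0.1416], 0.65), ([0.6655, -0.1188, 0.1362], 0.63)]
beaker [([0.6557, -0.4435, 0.0487], 0.96)]
jar [([0.5399, -0.4418, 0.0373], 0.8)]
tip_box [([0.3587, -0.4679, 0.0701], 0.79), ([0.6099, 0.0511, 0.1165], 0.45)]
bottle [([0.5363, 0.4266, 0.0884], 0.81), ([0.3554, -0.47, 0.0713], 0.18)]
timer [([0.3698, 0.3876, 0.0137], 0.92), ([0.5599, 0.0284, 0.1394], 0.68), ([0.4657, -0.1041, 0.1147], 0.64)]
```

View pics/c11.png

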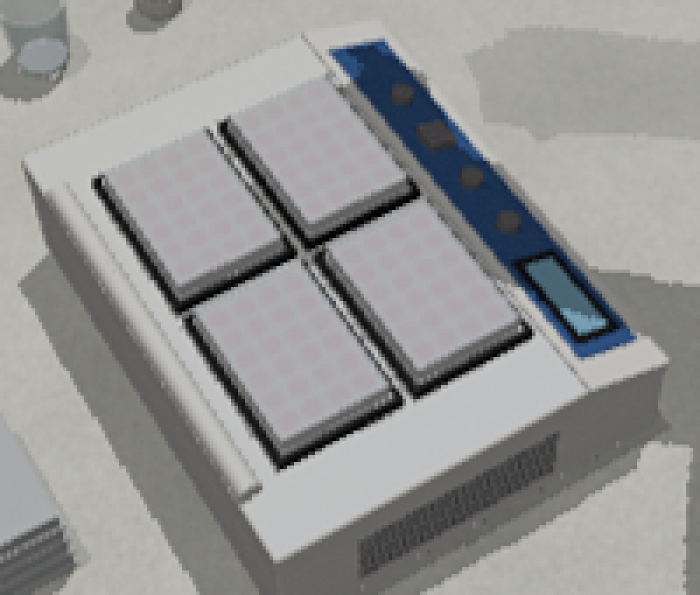

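All four plates now look level: the near-left one at crop (292,365) has the same thin nest gap as the others. The square key at (437,134) is back out, and the arm is clear. I'll hand in.

```bash
python3 -c "
from rig import env
print(env.hand_in())"
```

```text
the job is handed in; nothing more can be done
None
```

I pressed the raised plate (back left) home, then pressed the start key all the way in and released it. I handed the job in at about 20 s, with the arm clear; no verdict was reported.

- **Plate:** it came to a firm stop at 13 N. In the last picture all four plates look level. The networks put its lid at 134–137 mm above the bench, against a home height of 137 mm.
- **Start key:** it travelled about 5 mm and stopped firmly at 16 N. The last picture shows it back out.
- **Everything else:** the other three plates and the bench items were found within about 5 mm of their first readings, which is about the networks' accuracy. I could only judge the round keys by eye; the fingers never came near them.

**What disagreed:**
- The fingertips met things about 29 mm higher than the reported tool position implied, so I made both presses by feel and by camera.
- The force reading stayed near zero for the first 10 mm or so of the plate's travel and only showed about 3 N near the end.
- One move was refused because I left out the turn column. Nothing moved and I sent it again.

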